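Turn the condiment carousel until the milk jug is at the front

ROBOT

A 6-joint arm with a two-finger parallel gripper is mounted at the origin on the work surface. World frame = base frame: x ahead of the robot, y to its left, z up, the work surface at z = 0. Lengths are in m, angles in rad, forces in N, time in s.
With the tool pointing down it reaches from about 0.25 to 0.725 m from the base axis. Payload 4 kg.
Tool frame: the origin (TCP) lies on the centre line of the jaws, within the pads' length; the fingertips stand 17 mm ahead of it and the grasp point (between the pads) lies 2 mm behind it; z points along the fingers, y is the line along which they close (so a half turn about z gives the same grasp; the last joint's range is limited). The gripper opens to 85 mm and grips with 20 to 120 N. Pads are 22 mm wide; open, the fingers measure 114 mm over their backs; the gripper's body (76 mm by 85 mm) begins 54 mm behind the grasp point. The pads swing forward as they close: fully open they stand 13 mm farther back than shut.
Start: joints at [0, 0.241, 0.005, 1.335, 0, 1.571], TCP at [0.5, -0, 0.248] pointing down, gripper open.
Joint ranges: [-2.72, 2.72], [-1.05, 1.87], [-1.09, 1.28], [-1.99, 2.15], [-1.42, 1.44], [-3.14, 3.14]. Speed limits (rad/s): [2.79, 2.79, 3.14, 3.14, 3.14, 3.14].

INTERFACE

Orientations are given as a unit quaternion [x, y, z, w].
In Python, from workcell import get_obs, imaging, order gives the robot as it stands.
- The arm moves only by the tool apply_moves, never from a script. Its argument "targets" is a list that holds one entry, the list of rows, each a list of 5 numbers: the shift along the world's x, y, z in units of 40 mm (1.0 is 40 mm), then the turn about the world's z in degrees, then the gripper command: -1 is shut, 1 is fully open, values between are in proportion. In form: [[[dx, dy, dz, turn, fingers], ...]]. A call has 1 to 8 rows; each row shifts and turns the commanded pose from where the row before left it; what a row does not reach is not made up. A row lasts 1/12 s, in which the tool goes at most 41.7 mm and 7.16 degrees, less where a joint would pass 70% of its speed; a pose out of reach is approached as far as the arm can. A call is refused whole if a number of a shift passes 1 or a number of a turn 7.16, either way. A call with a gripper value outside its range is refused whole. The fingers move at their own pace and stop on an object; the grip force is fixed at half the most. Time passes only in rows, so rows that do not move let the fingers close. It gives the time, the measured TCP pose, the force, the opening and the grip force at its end, in the units of the state.
- get_obs(): the state, without advancing time (a new reading comes with each control period).
- imaging.camera(name): name is "scene" or "side" or "wrist"; returns (picture, depth): 400x640x3 uint8, blue, green, red; 400x640 float32, m along the optical axis (not along the pixel's ray), 0 where there is no reading.
- imaging.get_calibration(name): a dict with "camera_matrix" (3x3 intrinsics, pixels), "eye" and "rotation" of the camera in the world; the wrist camera has in their place "hand_eye" (4x4, takes a point from camera to tool coordinates, whose origin is the TCP and whose axes are the flange's). Camera axes: x right, y down, z forward; pixel columns grow to the right and rows downward; lengths in m; the calibration is good to about 2 mm. The wrist camera is an equidistant fisheye: a pixel r from the principal point sees the ray r / f radians off the axis. A picture is of the moment at which its call begins: read the wrist's pose just before it. get_calibration takes no time and is no camera call.
- order.job_done(): hands the job in; it is judged then, once.
The state is a dict: "clock": time; "joint_pos": joint angles; "joint_vel": joint speeds; "tau": joint torques, N m; "eef_pos": TCP position; "tool_rot": TCP orientation; "ft_force": force on the tool from outside, world axes, zero at the start; "ft_torque": the same for the moment, N m; "grip_width": finger opening in m; "grasp_force": force on a finger pad.
Only numpy, scipy, OpenCV 4.12 (cv2) and the standard library are available. Lean on these libraries where they do the work, as an engineer would, in place of code of your own. Each camera call takes 0.05 s, during which the arm holds its last target. There are 200 camera calls.

TASK

Turn the round condiment carousel on the coffee counter by pushing its rim round with the fingertips, until the small steel milk jug (the one with a handle) stands squarely at the front, in line with the tongue that sticks out from under the tray. Turn it gently, so that nothing on it tips or leaves its ring; do not touch or lift the things standing on it, leave the bottle, paper cup and tamper beside it alone, and finish with the carousel at rest.

Things in the scene. Friction and masses are not known exactly. Their poses are not given: they have to be found in the camera images.
- base: Fixed black foot of the carousel, a disc of 170 mm diameter, 12 mm high. Origin: on the turning axis, at counter height; z up. A black tongue, 28 mm wide and 8 mm high, lies on the counter and reaches out along the base's -x axis to 189 mm from the axis (62 mm beyond the tray's edge): it marks the front, which faces roughly towards the robot.
- carousel: The round wooden tray (254 mm diameter, 12 mm thick, top 26 mm above the counter) that turns on the base about the vertical, many turns either way; origin on the turning axis at counter height, its axes turn with the tray, z up. Light friction (0.08 N m, 0.7 N at the rim) stops it within a few degrees when no longer pushed.
- hub (a point): Point on the turning axis, on the tray's top, 26 mm above the counter. Four low rings (6 mm high, 72 mm outer diameter, centres 62 mm from the axis along the tray's own x, y, -x and -y axes) hold one thing each; no thing reaches beyond 94 mm from the axis or 88 mm above the counter.
- peg (a point): Top centre of one of 8 equal upright steel pegs on the tray's rim, 12 mm thick, 45 mm tall, top 71 mm above the counter, 115 mm from the axis, 45 degrees (90 mm) apart, at 22.5 (this one), 67.5, ... degrees counter-clockwise from the tray's x axis. Pushing one sideways turns the tray. A fingertip on the pegs' circle, 45 to 50 mm above the counter, clears the tray, its rings and the things.
- front_spot (a point): The front position: point fixed to the base, 62 mm from the turning axis towards the tongue (base -x), 56 mm above the counter. The jug's centre must come here.
- jug_center (a point): Centre, half-way up, of the small open steel milk jug: round, 52 mm diameter at its widest, 60 mm tall, with a wire handle on one side (reaching 43 mm from its axis) and a small lip. Stands loose in one of the tray's rings; weighs about 0.15 kg. z is up.
- jar_center (a point): 30 mm above the underside of the sugar jar: white round jar with a flat wooden lid and small round knob, 58 mm diameter, 60 mm tall; loose in a ring of the tray.
- caddy_center (a point): 30 mm above the underside of the sachet caddy: black open square box, 41 mm wide, with paper sachets, 52 mm tall; loose in a ring of the tray.
- cups_center (a point): 30 mm above the underside of the stack of upside-down brown paper espresso cups: 56 mm diameter at the foot, 58 mm tall; loose in a ring of the tray.
- bottle_center (a point): Half-way up a green glass bottle, 60 mm diameter, 190 mm tall, standing on the counter beyond and beside the carousel; to be left alone.
- papercup_center (a point): Half-way up an open brown paper cup, 80 mm diameter, 90 mm tall, on the counter to the right of the carousel; to be left alone.
- tamper_center (a point): 40 mm up a steel coffee tamper, 56 mm diameter, 83 mm tall, on the counter to the left of the carousel; to be left alone.
Mind the look-alikes: they are no part of the job. Leave any black or blue look-alike of the part that bears papercup_center alone.

How it is judged:
By the outcome, as a careful person would: the job done as asked, in the order asked, and still so for the second after the job is handed in, with the robot touching nothing.
It also fails if it takes over 48 s, if anything falls off the work surface, if the arm or the gripper's body presses on something with over 40 N, if the wrist force passes 120 N, or if a joint passes its speed limit or range.

## Working session

There is one attempt and no reset: what is moved stays moved. The work goes in short steps, Python scripts to look and compute and a tool call to move; the robot and the scene stay as the last step left them, time stands still between calls to the robot, and variables do not carry over. Pictures are saved under pics/ and viewed, at most 10 in all, crops included, and the job is handed in when it is done.

Besides the shell and the picture viewer there is one more tool, called after "Call:" as name([rows], argument=value, ...), one row to a line, values as JSON. apply_moves: Moves the arm, as the interface text tells. Its arguments: {"type":"object","properties":{"targets":{"type":"array","items":{"type":"array","items":{"type":"array","items":{"type":"number"}}}}},"required":["targets"]}

```bash
mkdir -p pics; python3 - <<'E'
from workcell import get_obs, imaging
import cv2,numpy as np
for n in("scene","side"):
    p,d=imaging.camera(n); cv2.imwrite(f"pics/{n}0.png",p); np.save(f"pics/{n}0.npy",d)
    c=imaging.get_calibration(n); print(n,c)
o=get_obs();print(o["clock"],o["eef_pos"],o["tool_rot"],o["grip_width"])
E
```

```text
scene {'camera_matrix': array([[380.10324297,   0.        , 313.82203487],
       [  0.        , 380.10324297, 196.44365728],
       [  0.        ,   0.        ,   1.        ]]), 'eye': array([1.14665594, 0.21694811, 0.94925322]), 'rotation': array([ 0.53483244,  0.79649309, -0.23680274, -0.15322363])}
side {'camera_matrix': array([[371.8098572 ,   0.        , 326.76819437],
       [  0.        , 371.8098572 , 198.95840792],
       [  0.        ,   0.        ,   1.        ]]), 'eye': array([0.38842341, 0.71034906, 0.9581869 ]), 'rotation': array([-0.13855914,  0.92710885, -0.34449533,  0.05092647])}
0.1 [ 4.99482464e-01 -1.35133030e-05  2.47516605e-01] [ 7.07125490e-01  7.07087466e-01 -6.53350186e-04 -6.55555627e-04] 0.08525306873994082
```

View pics/scene0.png

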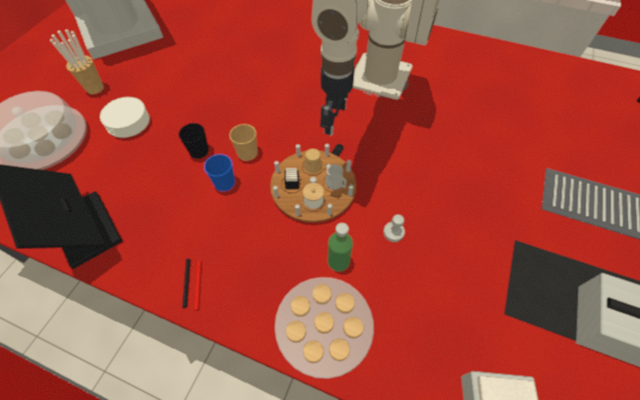

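View pics/side0.png

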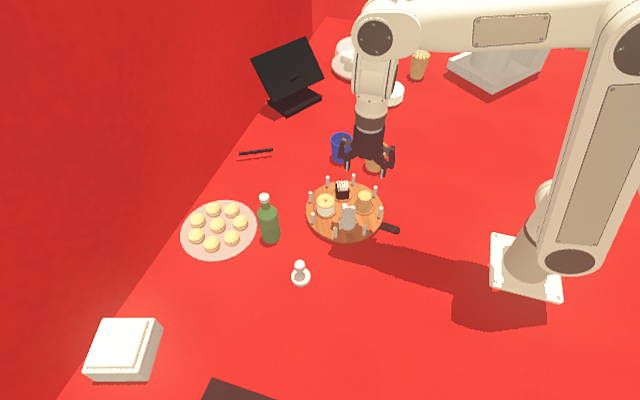

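The scene picture shows the carousel centred near (313,185), with the jug at (337,177) and the tongue at (338,150). In the side picture the carousel is near (344,212), the jug at (347,217) and the tongue at (390,229). Next I'll build a top-down map from depth.

```bash
cat > h.py <<'E'
import cv2,numpy as np
from scipy.spatial.transform import Rotation as R
from workcell import get_obs, imaging
def cloud(n,p=None,d=None):
    if p is None: p,d=imaging.camera(n)
    c=imaging.get_calibration(n);K=c["camera_matrix"]
    v,u=np.mgrid[:400,:640]
    P=np.dstack([(u-K[0,2])/K[0,0]*d,(v-K[1,2])/K[1,1]*d,d])
    return p,P@R.from_quat(c["rotation"]).as_matrix().T+c["eye"]
def onplane(n,uv,z):
    c=imaging.get_calibration(n);K=c["camera_matrix"]
    uv=np.atleast_2d(uv).astype(float)
    r=np.c_[(uv-K[:2,2])/K[0,0],np.ones(len(uv))]@R.from_quat(c["rotation"]).as_matrix().T
    return (c["eye"]+r*((z-c["eye"][2])/r[:,2])[:,None])[:,:2]
E
python3 - <<'E'
from h import *
from scipy.optimize import least_squares
ims=[]
for n,uv in(("scene",(313,187)),("side",(344,212))):
    p,W=cloud(n,cv2.imread(f"pics/{n}0.png"),np.load(f"pics/{n}0.npy"))
    print(n,"approx",onplane(n,uv,.026), "table z",np.median(W[300:320,430:470,2]))
    hsv=cv2.cvtColor(p,cv2.COLOR_BGR2HSV)
    c0=onplane(n,uv,.026)[0]
    near=np.hypot(W[...,0]-c0[0],W[...,1]-c0[1])<.15
    m=near&(abs(W[...,2]-.026)<.006)&(hsv[...,0]>7)&(hsv[...,0]<25)&(hsv[...,1]>60)
    ys,xs=np.nonzero(m); hull=cv2.convexHull(np.c_[xs,ys].astype(np.int32))[:,0]
    q=onplane(n,hull,.026)
    f=least_squares(lambda c:np.hypot(*(q-c).T)-.127,c0,loss="soft_l1",f_scale=.002)
    print("centre",f.x,"res",np.abs(f.fun).mean(),m.sum())
    pts=W[near&(W[...,2]>.035)&(W[...,2]<.075)]
    x0,y0=uv[0]-75,uv[1]-65
    ims.append(cv2.resize(p[y0:y0+130,x0:x0+130],(400,400),interpolation=cv2.INTER_CUBIC)); print(x0,y0)
cv2.imwrite("pics/crop.png",np.hstack(ims))
E
```

```text
scene approx [[ 0.57098434 -0.03206688]] table z -0.0007518829382210934
centre [ 0.55972976 -0.03819831] res 0.0008907372993457364 2986
238 122
side approx [[ 0.55302971 -0.02170655]] table z 0.0004513445391783888
centre [ 0.55642311 -0.03394892] res 0.0009054375909296848 2176
269 147
```

View pics/crop.png

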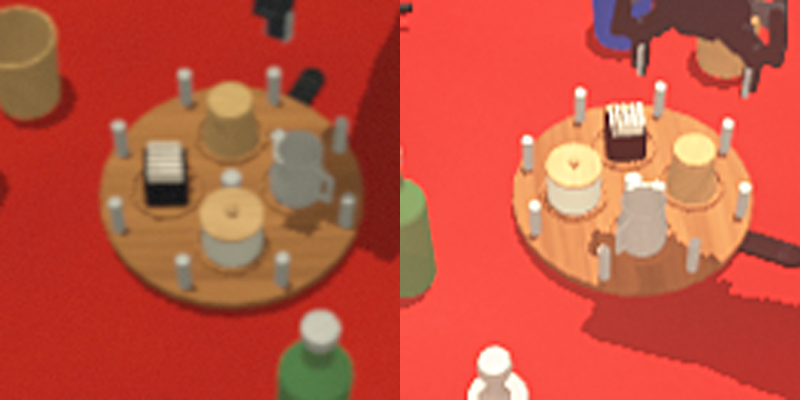

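The crop shows all 8 pegs. In the left half, the peg tops run (184,72), (274,70), (340,120) and so on; the jug is at (298,165), the cups at (230,115), and the tongue at the upper right, around (310,82). I'll compute the angles from these.

```bash
python3 - <<'E'
from h import *
s=130/400
C=np.array([.558,-.036])
def rep(n,off,pts,z):
    w=onplane(n,np.array(pts)*s+off,z); d=w-C
    return w,np.degrees(np.arctan2(d[:,1],d[:,0])),np.hypot(*d.T)
for n,off,pts in(("scene",(238,122),[(184,72),(274,70),(341,119),(349,198),(283,256),(183,258),(115,203),(119,124)]),
 ("side",(269,147),[(181,91),(260,86),(328,123),(345,186),(294,240),(204,247),(134,203),(127,139)])):
    w,a,r=rep(n,off,pts,.071)
    print(n,"centre",w.mean(0)); 
    d=w-w.mean(0);a=np.degrees(np.arctan2(d[:,1],d[:,0]));print(np.round(a),"phase mod45",np.degrees(np.angle(np.exp(1j*np.radians(a*8)).mean()))/8,np.hypot(*d.T).round(3))
print("jug",rep("scene",(238,122),[(298,135)],.086),rep("side",(269,147),[(642,183)]-np.array([400,0]),.086))
# tongue via dark pixels at z~8mm outside the tray
for n in("scene","side"):
    p,W=cloud(n,cv2.imread(f"pics/{n}0.png"),np.load(f"pics/{n}0.npy"))
    d=W[...,:2]-C; r=np.hypot(d[...,0],d[...,1])
    m=(p.max(2)<80)&(r>.135)&(r<.2)&(W[...,2]<.03)&(d[...,0]<-.05)
    ys,xs=np.nonzero(m);w=onplane(n,np.c_[xs,ys],.008)-C
    rr=np.hypot(*w.T);w=w[(rr>.13)&(rr<.195)]
    a=np.degrees(np.arctan2(w[:,1],w[:,0])); a=a%360
    print(n,"tongue n",len(a),np.median(a),a.min(),a.max(),np.hypot(*w.T).max())
# things: bottle, cup, tamper
  
hs={}
p,W=cloud("scene",cv2.imread("pics/scene0.png"),np.load("pics/scene0.npy"))
for k,(u,v) in dict(cup=(244,140),blue=(220,172),black=(194,141),bottle=(340,245),tamper=(398,220)).items(): print(k,W[v-3:v+4,u-3:u+4].reshape(-1,3).mean(0).round(3))
E
```

```text
scene centre [ 0.55706694 -0.03709504]
[-134. -179.  137.   90.   46.    1.  -43.  -89.] phase mod45 1.016528693847425 [0.116 0.116 0.115 0.116 0.115 0.115 0.116 0.114]
side centre [ 0.55510844 -0.03575952]
[ -45.  -89. -135. -179.  136.   90.   45.    1.] phase mod45 0.5369444893740605 [0.114 0.113 0.114 0.115 0.114 0.113 0.114 0.115]
jug (array([[0.51790593, 0.01400934]]), array([128.72025352]), array([0.06409734])) (array([[0.53748004, 0.0013544 ]]), array([118.78139145]), array([0.04261948]))
scene tongue n 74 174.02850995401803 169.6853878242197 178.53941390109466 0.18439400281616472
side tongue n 1 169.33991054942277 169.33991054942277 169.33991054942277 0.18261570783429656
cup [ 0.494 -0.3    0.038]
blue [ 0.65  -0.289  0.069]
black [ 0.572 -0.427  0.061]
bottle [0.768 0.119 0.135]
tamper [0.618 0.228 0.08 ]
```

Jug is at about 113°, the front tongue at about 174°, so the turn is roughly +61° counter-clockwise. I'll close the fingers and come in behind the peg at 136°, through the gap at 113°.

Call:
apply_moves([
  [[0.07,0.45,0,6,-1],[0.07,0.45,0,6,-1],[0.07,0.45,0,6,-1],[0.07,0.45,-0.4,5,-1],[0,0,-0.8,0,-1],[0,0,-0.8,0,-1],[0,0,-0.8,0,-1],[0,0,0,0,-1]],
])

```text
clock: 0.77
eef_pos: [0.506, 0.0715, 0.1297]
tool_rot: [0.552, 0.834, -0.004, -0.005]
ft_force: [-1.2, 0.7, -1.2]
grip_width: 0.0002
grasp_force: 0.0
```

```bash
python3 - <<'E'
from h import *
o=get_obs();print(o["clock"],o["eef_pos"],R.from_quat(o["tool_rot"]).as_matrix().round(2).tolist(),o["joint_pos"],o["grip_width"],o["ft_force"])
ims=[]
for n,(x0,y0) in(("scene",(238,110)),("side",(300,147))):
    p,d=imaging.camera(n);cv2.imwrite(f"pics/{n}1.png",p); np.save(f"pics/{n}1.npy",d)
    ims.append(cv2.resize(p[y0:y0+130,x0:x0+130],(400,400),interpolation=cv2.INTER_CUBIC))
cv2.imwrite("pics/crop1.png",np.hstack(ims))
E
```

```text
0.7667 [0.50595703 0.07150618 0.12974041] [[-0.39, 0.92, -0.01], [0.92, 0.39, -0.0], [0.0, -0.01, -1.0]] [ 1.40413533e-01  3.55119418e-01 -1.59298526e-01  1.06982603e+00
 -2.64139046e-05  1.30927921e+00] 0.00020084123859750509 [-1.20086161  0.66131252 -1.2284926 ]
```

View pics/crop1.png

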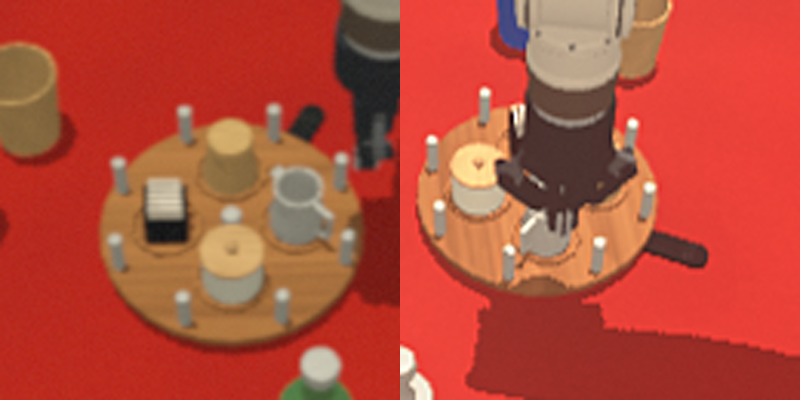

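The scene crop shows the jug clearly at (297,205), with its handle pointing outwards to the right. The tongue is fully visible in the side crop, from (650,242) to (706,255). I'll measure the tongue's direction from both views.

```bash
python3 - <<'E'
from h import *
for n,C in(("side",np.array([.5555,-.035])),("scene",np.array([.558,-.0375]))):
    p=cv2.imread(f"pics/{n}1.png").astype(int)
    v,u=np.mgrid[:400,:640]
    w=onplane(n,np.c_[u.ravel(),v.ravel()],.008).reshape(400,640,2)-C
    r=np.hypot(*np.moveaxis(w,2,0));a=np.degrees(np.arctan2(w[...,1],w[...,0]))%360
    m=(r>.15)&(r<.21)&(abs(a-176)<22)&(p[...,2]<100)&(p.max(2)-p.min(2)<70)
    k,l,st,ce=cv2.connectedComponentsWithStats(m.astype(np.uint8)); b=1+st[1:,4].argmax(); m=l==b
    q=w[m]; g=q.mean(0); U,S,V=np.linalg.svd(q-g)
    print(n,m.sum(),"centroid ang",np.degrees(np.arctan2(g[1],g[0]))%360,"rmax",r[m].max(),"axis",np.degrees(np.arctan2(V[0,1],V[0,0]))%180)
    for lo in(.15,.16,.17,.18):
        s=m&(r>lo)&(r<lo+.01)
        if s.any(): print(lo,a[s].min(),a[s].max(),s.sum())
E
```

```text
side 83 centroid ang 173.01812670942553 rmax 0.18597984402892062 axis 175.51942423059316
0.15 167.89396452049095 177.98583756927871 23
0.16 168.24525526145905 177.72245222461493 23
0.17 168.556096775554 177.48904749407254 25
0.18 169.95868470565472 176.6116939034219 12
scene 67 centroid ang 158.09052793576987 rmax 0.2099662976968112 axis 25.000604766684194
0.17 154.2234769462883 156.05188060576583 4
0.18 154.01808219125084 160.1111482419727 14
```

Call:
apply_moves([
  [[0.12,0,-0.5,0,-1],[0,0,-0.6,0,-1],[0,0,-0.4,0,-1],[0,0,0,0,-1],[0,0,0,0,-1]],
])

```text
clock: 1.28
eef_pos: [0.517, 0.072, 0.0779]
tool_rot: [0.552, 0.834, 0.001, 0.001]
ft_force: [0.5, -0.9, 0.3]
grip_width: -0.0001
grasp_force: 0.0
```

Tongue minus jug, measured within the same camera, is about 60.2°. I'll lower slightly and start the slow arc.

Call:
apply_moves([
  [[-0.118,-0.046,-0.2,2.5,-1],[-0.116,-0.051,0,2.5,-1],[-0.114,-0.056,0,2.5,-1],[-0.111,-0.061,0,2.5,-1],[-0.108,-0.066,0,2.5,-1],[-0.105,-0.07,0,2.5,-1],[-0.102,-0.075,0,2.5,-1],[-0.099,-0.079,0,2.5,-1]],
])

```text
clock: 1.95
eef_pos: [0.4836, 0.0522, 0.0715]
tool_rot: [0.398, 0.917, 0.002, 0.003]
ft_force: [0.1, 0.7, 0.3]
grip_width: 0.0001
grasp_force: 0.3
```

```bash
cat > ph.py <<'E'
from h import *
import sys
o=get_obs();e=o["eef_pos"][:2]-np.array([.5565,-.0363])
print(o["eef_pos"].round(4),"r",np.hypot(*e),"ang",np.degrees(np.arctan2(e[1],e[0]))%360,o["ft_force"])
th=np.degrees(np.arctan2(e[1],e[0]))%360; nth=float(sys.argv[1]);t=np.radians(nth)
T=np.array([.5565,-.0363])+.116*np.array([np.cos(t),np.sin(t)]);print("to",nth,((T-o["eef_pos"][:2])/.04).round(3))
E
python3 ph.py 150
```

```text
[0.4836 0.0522 0.0715] r 0.11466829192651924 ang 129.4690665806922 [0.13187169 0.71170685 0.26441018]
to 150.0 [-0.689 -0.763]
```

Call:
apply_moves([
  [[-0.105,-0.083,0,2.5,-1],[-0.1,-0.087,0,2.5,-1],[-0.092,-0.091,0,2.5,-1],[-0.087,-0.095,0,2.5,-1],[-0.083,-0.098,0,2.5,-1],[-0.078,-0.101,0,2.5,-1],[-0.073,-0.104,0,2.5,-1],[-0.069,-0.107,0,2.5,-1]],
])

```text
clock: 2.62
eef_pos: [0.4565, 0.0212, 0.0715]
tool_rot: [0.232, 0.973, 0.001, 0.003]
ft_force: [1.5, 0.2, 0.1]
grip_width: -0.0001
grasp_force: 0.4
```

```bash
python3 ph.py 170; python3 - <<'E'
from h import *
ims=[]
for n,(x0,y0) in(("scene",(238,110)),("side",(300,147))):
    p,d=imaging.camera(n);cv2.imwrite(f"pics/{n}2.png",p)
    ims.append(cv2.resize(p[y0:y0+130,x0:x0+130],(400,400),interpolation=cv2.INTER_CUBIC))
cv2.imwrite("pics/crop2.png",np.hstack(ims))
E
```

```text
[0.4565 0.0212 0.0715] r 0.1153695339261607 ang 150.07938938148445 [1.54305374 0.16963843 0.11795395]
to 170.0 [-0.356 -0.935]
```

View pics/crop2.png

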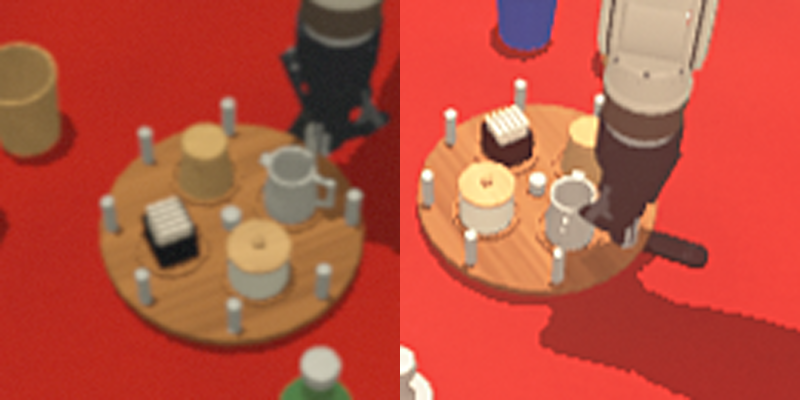

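The tray is turning and everything on it stays upright. Visible peg tops in the left half are (228,102), (146,132), (109,201), (143,272), (234,303), (323,268) and (354,193).

```bash
cat > pg.py <<'E'
from h import *
def peg(n,off,pts,C):
    w=onplane(n,np.array(pts)*.325+off,.071)-C
    a=np.degrees(np.arctan2(w[:,1],w[:,0]));print(np.round(a),np.hypot(*w.T).round(3),"phase",np.degrees(np.angle(np.exp(1j*np.radians(a*8)).mean()))/8)
E
python3 - <<'E'
from pg import *
peg("scene",(238,110),[(228,102),(146,132),(109,201),(143,272),(234,303),(323,268),(354,193)],np.array([.55707,-.0371]))
peg("side",(300,147),[(120,84),(50,114),(27,174),(71,236),(158,253)],np.array([.5551,-.03576]))
E
```

```text
[-156. -111.  -65.  -21.   24.   68.  114.] [0.115 0.113 0.113 0.114 0.115 0.114 0.114] phase -21.04510516488035
[-65. -19.  25.  71. 114.] [0.112 0.113 0.115 0.117 0.116] phase -19.555580510597398
```

Call:
apply_moves([
  [[-0.062,-0.11,0,2.5,-1],[-0.057,-0.112,0,2.5,-1],[-0.052,-0.115,0,2.5,-1],[-0.047,-0.117,0,2.5,-1],[-0.042,-0.118,0,2.5,-1],[-0.037,-0.12,0,2.5,-1],[-0.031,-0.121,0,2.5,-1],[-0.026,-0.122,0,2.5,-1]],
])

```text
clock: 3.38
eef_pos: [0.4413, -0.0161, 0.0703]
tool_rot: [0.06, 0.998, 0.0, 0.002]
ft_force: [-0.1, 0.5, 0.2]
grip_width: 0.0003
grasp_force: 0.4
```

Call:
apply_moves([
  [[-0.016,-0.1,0,2,-1],[-0.012,-0.1,0,2,-1],[-0.009,-0.1,0,2,-1],[-0.005,-0.1,0,2,-1],[-0.002,-0.076,0,1.5,-1],[0,-0.076,0,1.5,-1],[0.001,-0.05,0,1,-1],[0.002,-0.05,0,1,-1]],
])

```text
clock: 4.05
eef_pos: [0.4392, -0.0423, 0.0697]
tool_rot: [-0.053, 0.999, -0.0, 0.001]
ft_force: [0.2, 0.9, 0.2]
grip_width: 0.0002
grasp_force: 0.4
```

```bash
python3 ph.py 187; python3 - <<'E'
from h import *
ims=[]
for n,(x0,y0) in(("scene",(238,110)),("side",(300,147))):
    p,d=imaging.camera(n);cv2.imwrite(f"pics/{n}3.png",p)
    ims.append(cv2.resize(p[y0:y0+130,x0:x0+130],(400,400),interpolation=cv2.INTER_CUBIC))
cv2.imwrite("pics/crop3.png",np.hstack(ims))
E
```

```text
[ 0.4392 -0.0423  0.0697] r 0.1174921229336874 ang 182.91597713602374 [0.20318958 0.88148046 0.21043767]
to 187.0 [ 0.055 -0.204]
```

View pics/crop3.png

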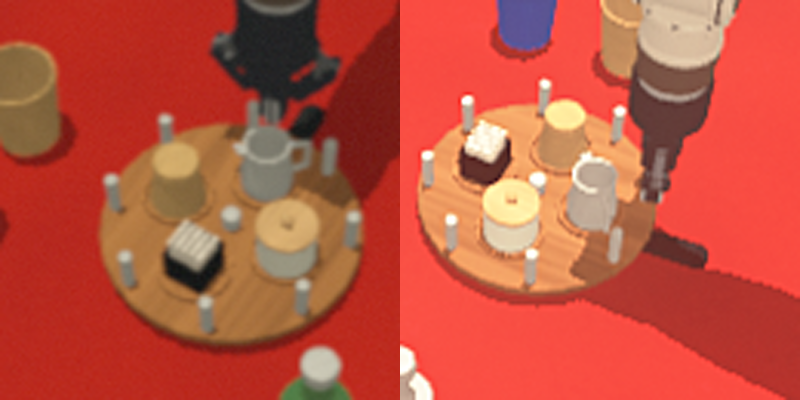

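The tray is still going round with everything upright. Peg tops are clear in both halves: on the left (165,120), (112,179), (125,255), (206,301), (303,284), (354,216), (330,144) and (254,106).

```bash
python3 - <<'E'
from pg import *
peg("scene",(238,110),[(165,120),(112,179),(125,255),(206,301),(303,284),(354,216),(330,144),(254,106)],np.array([.55707,-.0371]))
peg("side",(300,147),[(144,85),(68,101),(28,156),(51,220),(131,253),(216,232),(219,111)],np.array([.5551,-.03576]))
E
```

```text
[-123.  -78.  -34.   12.   56.  101.  145. -169.] [0.112 0.114 0.115 0.115 0.115 0.115 0.113 0.112] phase 11.24844894837405
[ -78.  -33.   13.   57.  102.  146. -124.] [0.11  0.113 0.114 0.116 0.116 0.115 0.113] phase 11.91134972642584
```

About 4.4° remain, roughly 9 mm at the finger.

Call:
apply_moves([
  [[0.01,-0.04,0,1,-1],[0.01,-0.04,0,1,-1],[0.01,-0.04,0,1,-1],[0.01,-0.04,0,0.5,-1],[0.01,-0.035,0,0.5,-1],[0.005,-0.025,0,0,-1],[0,0,0,0,-1],[0,0,0,0,-1]],
])

```text
clock: 4.82
eef_pos: [0.4401, -0.0513, 0.0683]
tool_rot: [-0.087, 0.996, -0.0, 0.0]
ft_force: [0.1, 0.1, 0.5]
grip_width: 0.0001
grasp_force: 0.0
```

Call:
apply_moves([
  [[-0.05,0.15,0,0,-1],[-0.1,0.2,0,0,-1],[0,0,0.6,0,-1],[0,0,0.8,0,-1],[-0.6,0,0.6,0,-1],[-0.9,0,0.6,0,-1],[-0.9,0,0.6,0,-1],[0,0,0,0,-1]],
])

```text
clock: 5.48
eef_pos: [0.3365, -0.0363, 0.1978]
tool_rot: [-0.087, 0.996, -0.0, 0.001]
ft_force: [-1.1, -0.9, -0.2]
grip_width: -0.0003
grasp_force: 0.0
```

```bash
python3 - <<'E'
from h import *
ims=[]
for n,(x0,y0) in(("scene",(238,110)),("side",(300,147))):
    p,d=imaging.camera(n);cv2.imwrite(f"pics/{n}4.png",p); np.save(f"pics/{n}4.npy",d)
    ims.append(cv2.resize(p[y0:y0+130,x0:x0+130],(400,400),interpolation=cv2.INTER_CUBIC))
cv2.imwrite("pics/crop4.png",np.hstack(ims))
E
```

```text
(no output)
```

View pics/crop4.png

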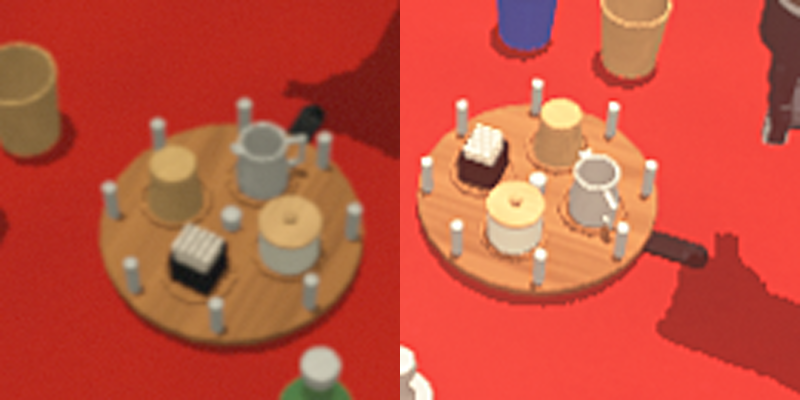

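The arm is clear and everything stands upright, with all 8 pegs visible. The tongue shows in both halves (left near (312,115), right (650,240) to (706,256)), and the jug's rim is at left (263,143) and right (597,172). I'll do the final angle check.

```bash
python3 - <<'E'
from pg import *
D={"scene":((238,110),[(244,103),(158,124),(109,187),(132,262),(216,303),(311,279),(354,208),(324,138)],(263,143)),
"side":((300,147),[(137,85),(62,106),(27,162),(57,226),(140,254),(222,228),(250,166),(213,107)],(197,172))}
for n,(off,pts,jr) in D.items():
    pts=np.array(pts)*.325+off
    C=onplane(n,pts,.071).mean(0);print(n,C)
    peg(n,off,(pts-off)/.325,C)
    j=onplane(n,np.array(jr)*.325+off,.086)[0]-C;print("jug rim",np.degrees(np.arctan2(j[1],j[0]))%360,np.hypot(*j))
    p=cv2.imread(f"pics/{n}4.png").astype(int)
    v,u=np.mgrid[:400,:640];w=onplane(n,np.c_[u.ravel(),v.ravel()],.008).reshape(400,640,2)-C
    r=np.hypot(w[...,0],w[...,1]);a=np.degrees(np.arctan2(w[...,1],w[...,0]))%360
    m=(r>.14)&(r<.2)&(abs(a-174)<12)&(p.max(2)<95)
    for lo in np.arange(.14,.19,.01):
        s=m&(r>lo)&(r<=lo+.01); print(round(lo,2),s.sum(),a[s].min().round(1) if s.any() else 0,a[s].max().round(1) if s.any() else 0,a[s].mean().round(1))
    s=m&(r>.145)&(r<.185);print("tongue",a[s].mean(), p[s].mean(0))
E
```

```text
scene [ 0.55828638 -0.03660144]
[-164. -119.  -74.  -29.   16.   61.  106.  151.] [0.115 0.114 0.115 0.113 0.115 0.114 0.114 0.114] phase 15.907696695480007
jug rim 172.38198577865447 0.06053282943947811
0.14 10 169.2 178.3 173.9
0.15 19 169.8 178.4 174.1
0.16 20 169.4 178.0 173.8
0.17 20 169.2 177.6 173.3
0.18 13 170.5 176.8 173.9
tongue 173.74440387278406 [34.90666667 37.89333333 47.64      ]
side [ 0.55451174 -0.03265139]
[ -74.  -29.   16.   61.  106.  151. -164. -119.] [0.113 0.113 0.114 0.114 0.113 0.114 0.114 0.115] phase 15.945356453032169
jug rim 174.86854002039075 0.06168074139567563
0.14 4 168.9 178.4 171.6
0.15 5 168.7 178.1 171.1
0.16 4 169.5 177.8 171.9
0.17 13 169.7 177.9 173.2
0.18 8 170.6 176.1 173.4
tongue 172.50320150379363 [42.65625 46.4375  89.125  ]
```

The jug's slot is at 173.4° and the tongue at 173.6°, so they agree within measurement error. Handing in.

```bash
python3 -c "
from workcell import order
print(order.job_done())"
```

```text
the job is handed in; nothing more can be done
None
```

I turned the carousel about 60° counter-clockwise by pushing a rim peg. The milk jug's slot now lines up with the front tongue to within about 0.3° in the camera images, nothing tipped, the arm is clear, and the job is handed in.

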